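# Reset the ski-tuning bench

## Task

Get the ski-tuning bench ready for the next job: set the red wax bar, the green brush and the yellow-lidded wax tin upright on the pads with the matching outlines, each centred in its outline and the bar and brush turned to line up with theirs. Stack the loose blue parts tray on the blue tray fixed to the bench, so that its pins are fully down in the sockets. Any order will do; leave the white cleaner bottle and the grey tape roll where they stand.

Things in the scene. Friction and masses are not known exactly. Their poses are not given: they have to be found in the camera images.
- wax_mid (a point): the red ski-wax bar, 90 (x) x 42 (y) x 28 mm high, lying loose on the bench. The point is its centre, 14 mm above its underside; x along its length, z up; either way round is the same
- brush_mid (a point): the ski-base brush: a green stadium-shaped block, 110 (x) x 50 (y) mm with round ends, over slightly smaller black bristles (90 x 40 mm, rigid), 40 mm high in all; the bristles are the lowest 16 mm, the green block the upper 24 mm. The point is its centre, 20 mm above its underside; x along its length, z up; either way round is the same
- tin_mid (a point): the round wax tin with a yellow lid (56 mm diameter) on a steel body (54 mm diameter), 38 mm high; the lid is the upper 14 mm. The point is its centre, 19 mm above its underside; z up
- tray_mid (a point): the loose empty blue parts tray: a rigid open box 120 (x) x 60 (y) x 30 mm with 4 mm walls, standing on four steel foot pins 9 mm long, 39 mm in all. The point is the centre of the box, 15 mm above the box's underside, 15 mm below its rim and 24 mm above the tips of the pins; x along its length, z up. The pins are 7 mm thick with tapered tips, at x = +-50, y = +-20 mm; either way round is the same
- base_rim (a point): the blue parts tray that is fixed to the bench, of the same shape and size as the loose one, with steel screws lying in it and four round sockets (10 mm wide, 12 mm deep, slightly chamfered) in the corners of its rim at x = +-50, y = +-20 mm. The point is the centre of its mouth, level with the rim, 39 mm above the bench; x along its length, z up. With the loose tray's pins fully in the sockets the loose box's underside lies on this rim (its centre is 15 mm above this point)
- wax_pad_top (a point): a fixed black rubber pad, 140 x 85 mm and 4 mm thick (its top 4 mm above the bench). The point is the centre of its top, which is also the centre of the outline; x along its 140 mm side, z up. The outline is a red rectangle, 100 mm along x and 52 mm along y
- brush_pad_top (a point): a fixed black rubber pad, 140 x 85 mm and 4 mm thick (its top 4 mm above the bench). The point is the centre of its top, which is also the centre of the outline; x along its 140 mm side, z up. The outline is a green stadium (straight sides, round ends), 120 mm along x and 60 mm along y
- tin_pad_top (a point): a fixed black rubber pad, 140 x 85 mm and 4 mm thick (its top 4 mm above the bench). The point is the centre of its top, which is also the centre of the outline; x along its 140 mm side, z up. The outline is a yellow circle, 66 mm across
- cleaner_mid (a point): a loose white bottle of base cleaner, 52 mm in diameter, 120 mm high, standing upright among the things; to be left alone. The point is on its axis, 60 mm above the bench
- tape_mid (a point): a loose grey roll of tape lying flat, 66 mm across, 24 mm high, with a 44 mm hole; to be left alone. The point is its centre, 12 mm above the bench
There are look-alikes about, which are no part of the job. Of the things shaped like the part that bears wax_mid, the red one is meant.

How it is judged:
By the outcome, as a careful person would: the job done as asked, in the order asked, and still so for the second after the job is handed in, with the robot touching nothing.
It also fails if it takes over 120 s, if anything falls off the work surface, if the arm or the gripper's body presses on something with over 40 N, if the wrist force passes 120 N, or if a joint passes its speed limit or range.

## Robot

A 6-joint arm with a two-finger parallel gripper is mounted at the origin on the work surface. World frame = base frame: x ahead of the robot, y to its left, z up, the work surface at z = 0. Lengths are in m, angles in degrees, forces in N, time in s.
With the tool pointing down it reaches from about 0.375 to 0.9 m from the base axis. Payload 3.1 kg.
Tool frame: the origin (TCP) lies at the very end of the fingers, on their centre line; the grasp point (between the pads) lies 19 mm behind it; z points along the fingers, y is the line along which they close (so a half turn about z gives the same grasp; the last joint's range is limited). The gripper opens to 87 mm and grips with 3 to 60 N. Pads are 19 mm wide; open, the fingers measure 117 mm over their backs; the gripper's body (75 mm by 190 mm) begins 51 mm behind the grasp point.
Start: joints at [-85.743, 30.224, 82.088, -0, 67.689, -10.227], TCP at [0.156, -0.605, 0.223] pointing down, gripper open.
Joint ranges: [-176.69, 176.69], [-43.24, 126.21], [12.49, 139.97], [-82, 262], [0, 151.66], [-163.58, 163.58]. Speed limits (degrees/s): [159.86, 159.86, 180, 180, 180, 180].

## Interface

Orientations are given as a 3x3 rotation matrix whose columns are the frame's x, y, z axes.
In Python, from rig import readout, cams, bot gives the robot as it stands.
- The arm moves only by the shell command python3 -m inch 'ROWS'. ROWS is JSON, a list of rows, each a list of 5 numbers: the shift along the world's x, y, z in cm, then the turn about the world's z in degrees, then the finger opening in cm, from 0 to 8.7. In form: [[dx, dy, dz, twist, fingers], ...]. A call has 1 to 10 rows; each row is the pose to reach, as a shift and turn from the pose commanded when the call began; what a row does not reach only later rows make up. A row lasts 1/12 s, in which the tool goes at most 41.7 mm and 7.16 degrees, less where a joint would pass 70% of its speed; a pose out of reach is approached as far as the arm can. A call with a gripper value outside its range is refused whole. The fingers move at their own pace and stop on an object; the grip force is fixed at half the most. Time passes only in rows, so rows that repeat a pose let the fingers close. It gives the time, the measured TCP pose, the force, the opening and the grip force at its end, in the units of the state.
- readout.read_state(): the state, without advancing time (a new reading comes with each control period).
- cams.capture(name): name is "side" or "top" or "wrist"; returns a dict with "image" (480x640x3 uint8, blue, green, red), "intrinsics" (3x3 intrinsics, pixels), "xyz" and "rotation" of the camera in the world; the wrist camera has in their place "tool_from_camera" (4x4, takes a point from camera to tool coordinates, whose origin is the TCP and whose axes are the flange's). Camera axes: x right, y down, z forward; pixel columns grow to the right and rows downward; lengths in m; the calibration is good to about 2 mm. A picture is of the moment at which its call begins: read the wrist's pose just before it. There is no depth.
- bot.hand_in(): hands the job in; it is judged then, once.
The state is a dict: "time_s": time; "joint_positions": joint angles; "qvel": joint speeds; "tau": joint torques, N m; "position": TCP position; "tcp_rot": TCP orientation; "force": force on the tool from outside, world axes, zero at the start; "moment": the same for the moment, N m; "opening": opening from 0.0 (shut) to 1.0 (fully open); "grasp_force": force on a finger pad.
Only numpy, scipy, OpenCV 4.12 (cv2) and the standard library are available. Lean on these libraries where they do the work, as an engineer would, in place of code of your own. Each camera call takes 0.05 s, during which the arm holds its last target. There are 200 camera calls.

## Working session

There is one attempt and no reset: what is moved stays moved. The work goes in short steps, Python scripts to look and compute and a shell command to move; the robot and the scene stay as the last step left them, time stands still between calls to the robot, and variables do not carry over. Pictures are saved under pics/ and viewed, at most 14 in all, crops included, and the job is handed in when it is done.

```bash
ls; mkdir -p pics; python3 - <<'E'
from rig import readout,cams
import cv2,numpy as np
for n in ("top","side"):
    c=cams.capture(n); cv2.imwrite(f"pics/{n}0.png",c["image"]); print(n,c["intrinsics"].tolist() if hasattr(c["intrinsics"],'tolist') else c["intrinsics"],c["xyz"],np.round(c["rotation"],4).tolist())
c=cams.capture("wrist");print(c["tool_from_camera"],c["intrinsics"])
s=readout.read_state();print(s)
E
```

```text
pics
top [[516.6047775837828, 0.0, 318.6625244863534], [0.0, 516.6047775837828, 237.1938060562219], [0.0, 0.0, 1.0]] [0.39430595 0.00785039 1.31668828] [[-0.0097, -0.9985, 0.0539], [-0.9999, 0.0103, 0.0104], [-0.0109, -0.0538, -0.9985]]
side [[616.9289900796774, 0.0, 310.9589943517682], [0.0, 616.9289900796774, 239.52150745331016], [0.0, 0.0, 1.0]] [0.42155049 1.17901182 1.22243392] [[-0.9985, -0.035, 0.0413], [-0.054, 0.6966, -0.7155], [-0.0037, -0.7167, -0.6974]]
[[-1.67458407e-04 -9.67345697e-01 -2.53460596e-01  6.94355697e-02]
 [ 9.99999959e-01 -2.20409755e-04  1.80517321e-04 -1.11738940e-03]
 [-2.30487842e-04 -2.53460556e-01  9.67345695e-01 -1.63378026e-01]
 [ 0.00000000e+00  0.00000000e+00  0.00000000e+00  1.00000000e+00]] [[399.68300896   0.         321.82955675]
 [  0.         399.68300896 241.53290435]
 [  0.           0.           1.        ]]
{'time_s': 0.15, 'joint_positions': array([-8.57430268e+01,  3.02665738e+01,  8.21402222e+01,  4.81862025e-05,
        6.76888420e+01, -1.02273046e+01]), 'qvel': array([ 0.06932288, -0.15538515, -0.25184922, -0.07879385,  0.05888719,
        0.02397693]), 'tau': array([ 2.68169661e-04, -4.40431631e+01, -1.76842618e+01,  6.32993714e-02,
        5.52262785e-02, -8.61118519e-05]), 'position': array([ 0.15630755, -0.60455566,  0.22179423]), 'tcp_rot': array([[ 9.68216408e-01,  2.50113919e-01, -1.23128506e-04],
       [ 2.50113773e-01, -9.68215022e-01,  1.66465167e-03],
       [ 2.97137685e-04, -1.64253920e-03, -9.99998607e-01]]), 'force': array([ 0.3536567 , -0.31064141, -0.43717974]), 'moment': array([-0.02083887, -0.01371985, -0.02011452]), 'grasp_force': 0.0, 'opening': 1.0005594729983478}
```

View pics/top0.png

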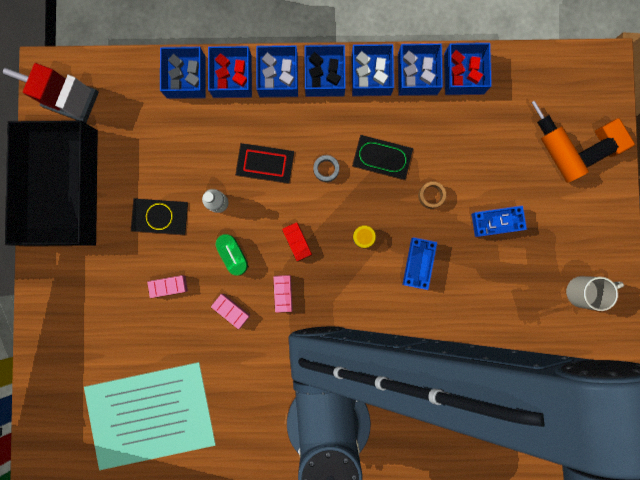

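View pics/side0.png

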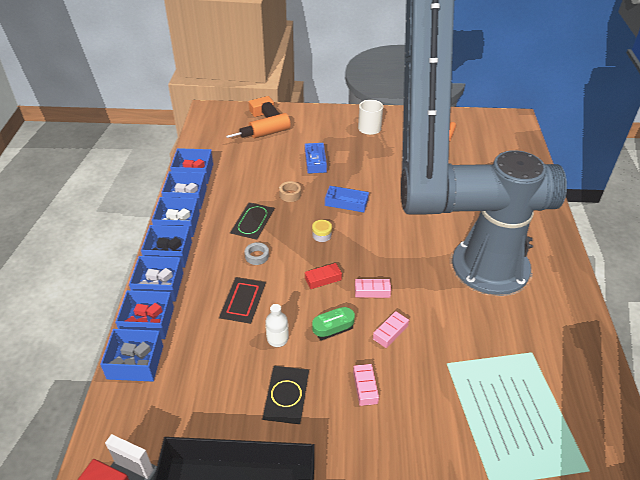

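The top view shows:
- Red bar at (296,241). The pink bars at (167,286), (230,311) and (282,294) have the same shape but the wrong colour, so the bar at (296,241) is wax_mid.
- Brush at (231,255) and tin at (364,237).
- Loose tray at (421,264), and the fixed tray with screws at (499,221).
- Pads: red (265,163), green (383,157), yellow (159,216).

Next I'll measure these and take a confirming crop.

```bash
cat > h.py <<'E'
import numpy as np, cv2
from rig import readout, cams
def ray(c,uv):
    K=np.array(c["intrinsics"]);d=np.linalg.inv(K)@np.r_[uv,1.]
    return np.array(c["rotation"])@d
def cap(n):
    if n!="wrist": return cams.capture(n)
    s=readout.read_state(); c=cams.capture(n); T=np.array(c["tool_from_camera"]); R=np.array(s["tcp_rot"])
    c["rotation"]=R@T[:3,:3]; c["xyz"]=np.array(s["position"])+R@T[:3,3]; return c
def at(c,uv,z):
    r=ray(c,uv); o=np.array(c["xyz"]); return o+r*(z-o[2])/r[2]
def proj(c,p):
    q=np.array(c["rotation"]).T@(np.asarray(p)-c["xyz"]); q=np.array(c["intrinsics"])@q; return q[:2]/q[2]
def warp(c,ctr,z,half=0.1,px=500):
    """rectified plan view of plane z; image right = +x, up = +y"""
    w=np.float32([[ctr[0]+a*half,ctr[1]+b*half] for a,b in((-1,1),(1,1),(1,-1),(-1,-1))])
    src=np.float32([proj(c,[*p,z]) for p in w]); dst=np.float32([[0,0],[px,0],[px,px],[0,px]])
    return cv2.warpPerspective(c["image"],cv2.getPerspectiveTransform(src,dst),(px,px))
HSV={"red":[((0,180,80),(6,255,255)),((174,180,80),(180,255,255))],"green":[((50,120,50),(80,255,255))],"yellow":[((22,150,90),(34,255,255))],"blue":[((108,150,50),(125,255,255))],"black":[((0,0,0),(180,255,45))]}
def mask(img,col):
    h=cv2.cvtColor(img,cv2.COLOR_BGR2HSV); m=0
    for a,b in HSV[col]: m=m|cv2.inRange(h,a,b)
    return m
def blobs(c,col,z,roi,amin=60):
    """minAreaRect of colour blobs in world mm at plane z"""
    m=mask(c["image"],col); k=np.zeros_like(m); x0,y0,x1,y1=roi; k[y0:y1,x0:x1]=m[y0:y1,x0:x1]
    for cn in cv2.findContours(k,cv2.RETR_EXTERNAL,cv2.CHAIN_APPROX_NONE)[0]:
        if cv2.contourArea(cn)<amin: continue
        w=np.float32([at(c,p[0],z)[:2]*1000 for p in cn]); (x,y),(a,b),t=cv2.minAreaRect(w)
        if a<b: a,b,t=b,a,t+90
        print(col,z,"xy",round(x,1),round(y,1),"size",round(a,1),round(b,1),"ang",round((t+90)%180-90,1),"px",cn.reshape(-1,2).mean(0).round())
E
python3 - <<'E'
from h import *
c=cap("top")
roi=(120,120,540,300)
blobs(c,"red",.028,(280,215,315,265)); blobs(c,"red",.004,(235,140,295,185))
blobs(c,"green",.04,(205,225,255,285)); blobs(c,"green",.004,(350,130,415,180))
blobs(c,"yellow",.038,(345,220,385,255)); blobs(c,"yellow",.004,(130,195,190,235))
blobs(c,"blue",.039,(395,230,445,300)); blobs(c,"blue",.039,(465,200,535,245))
for p in((214,200),(326,168),(432,194)): print(p,at(c,p,.03))
a=cv2.resize(c["image"][200:300,200:330],None,fx=4,fy=4,interpolation=3);b=cv2.resize(c["image"][190:300,395:535],None,fx=4,fy=4,interpolation=3)
v=np.zeros((440,800,3),np.uint8); v=np.hstack([np.vstack([a,np.zeros((40,520,3),np.uint8)]),b]); cv2.imwrite("pics/c1.png",cv2.resize(v,None,fx=.73,fy=.73))
E
```

```text
red 0.028 xy 454.3 76.7 size 90.4 42.3 ang 24.0 px [297. 241.]
red 0.004 xy 658.8 158.9 size 106.0 58.5 ang 80.8 px [264. 163.]
green 0.04 xy 422.7 238.6 size 109.0 51.9 ang 26.5 px [231. 254.]
green 0.004 xy 670.5 -143.6 size 124.1 65.3 ang 75.1 px [382. 156.]
yellow 0.038 xy 465.2 -91.1 size 54.6 54.5 ang -0.8 px [364. 236.]
yellow 0.004 xy 523.8 430.9 size 69.4 66.8 ang 89.4 px [158. 216.]
blue 0.039 xy 396.9 -226.8 size 118.1 63.7 ang -12.0 px [420. 263.]
blue 0.039 xy 499.1 -424.0 size 128.0 59.9 ang -82.7 px [499. 221.]
(214, 200) [0.55997918 0.28303825 0.03      ]
(326, 168) [0.63768112 0.00114582 0.03      ]
(432, 194) [ 0.56900834 -0.2630912   0.03      ]
```

View pics/c1.png

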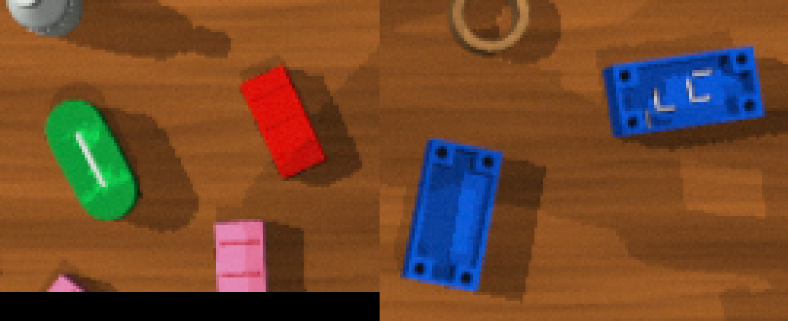

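The crop confirms it: the red bar (no pink) is at (296,241), the empty tray at (421,264) and the tray with screws at (499,221). All sizes match the given dimensions. I'll start with the tin.

```bash
python3 -m inch '[[30.9,51.4,0,0,8.7],[30.9,51.4,0,0,8.7],[30.9,51.4,0,0,8.7],[30.9,51.4,0,0,8.7],[30.9,51.4,0,0,8.7],[30.9,51.4,0,0,8.7],[30.9,51.4,0,0,8.7],[30.9,51.4,0,0,8.7],[30.9,51.4,0,0,8.7],[30.9,51.4,0,0,8.7]]'
python3 -m inch '[[10,17,0,0,8.7],[10,17,0,0,8.7],[10,17,0,0,8.7],[10,17,0,0,8.7],[10,17,0,0,8.7],[10,17,0,0,8.7],[10,17,0,0,8.7],[10,17,0,0,8.7]]'
python3 - <<'E'
from h import *
c=cap("wrist"); cv2.imwrite("pics/w1.png",c["image"])
blobs(c,"yellow",.038,(0,0,640,480),300);blobs(c,"red",.028,(0,0,640,480),300);blobs(c,"blue",.039,(0,0,640,480),300)
c=cap("top");blobs(c,"yellow",.004,(130,195,190,235))
E
```

```text
time_s: 1.03
position: [0.3716, -0.2462, 0.2227]
tcp_rot: [[0.968, 0.249, 0.0], [0.249, -0.968, -0.0], [0.0, 0.0, -1.0]]
force: [0.1, -0.4, -0.6]
opening: 1.0
grasp_force: 0.0
time_s: 1.7
position: [0.4707, -0.0781, 0.2224]
tcp_rot: [[0.968, 0.251, -0.001], [0.251, -0.968, -0.0], [-0.001, 0.0, -1.0]]
force: [-0.1, -0.2, 0.7]
opening: 0.998
grasp_force: 0.0
yellow 0.038 xy 464.1 -92.7 size 55.3 54.8 ang 59.9 px [337. 228.]
red 0.028 xy 455.1 71.9 size 89.7 49.8 ang 24.9 px [160. 187.]
blue 0.039 xy 353.9 -211.4 size 57.8 37.4 ang -75.5 px [425. 365.]
blue 0.039 xy 441.1 -233.8 size 71.9 33.6 ang 77.9 px [480. 287.]
blue 0.039 xy 504.7 -356.5 size 37.0 24.6 ang 14.5 px [628. 260.]
yellow 0.004 xy 523.8 430.9 size 69.4 66.8 ang 89.4 px [158. 216.]
```

View pics/w1.png

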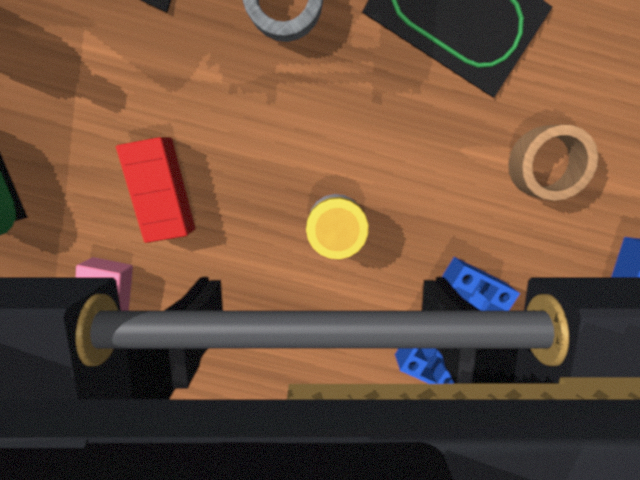

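The wrist view shows the tin lid at (337,228), i.e. (464,-93) mm, which agrees with the top view. I'll descend on it.

```bash
python3 -m inch '[[-0.65,-1.4,-10,0,8.7],[-0.65,-1.4,-10,0,8.7],[-0.65,-1.4,-10,0,8.7],[-0.65,-1.4,-10,0,8.7],[-0.65,-1.4,-10,0,8.7],[-0.65,-1.4,-10,0,8.7]]'
```

```text
time_s: 2.3
position: [0.4653, -0.0932, 0.1236]
tcp_rot: [[0.969, 0.248, 0.002], [0.248, -0.969, -0.001], [0.002, 0.001, -1.0]]
force: [0.1, -0.3, -0.2]
opening: 1.003
grasp_force: 0.0
```

```bash
python3 -m inch '[[-0.05,0.1,-4,0,8.7],[-0.05,0.1,-8,0,8.7],[-0.05,0.1,-10.9,0,8.7],[-0.05,0.1,-10.9,0,8.7],[-0.05,0.1,-10.9,0,8.7],[-0.05,0.1,-10.9,0,4.5],[-0.05,0.1,-10.9,0,4.5],[-0.05,0.1,-10.9,0,4.5],[-0.05,0.1,-10.9,0,4.5],[-0.05,0.1,-10.9,0,4.5]]'
python3 -m inch '[[0,0,0,0,4.5],[0,0,0,0,4.5],[0,0,4,0,4.5],[0,0,8,0,4.5],[0,0,12,0,4.5],[0,0,16,0,4.5],[0,0,20,0,4.5],[0,0,20,0,4.5],[0,0,20,0,4.5]]'
```

```text
time_s: 3.13
position: [0.4647, -0.0913, 0.0148]
tcp_rot: [[0.968, 0.25, 0.002], [0.25, -0.968, -0.001], [0.002, 0.002, -1.0]]
force: [1.0, -0.7, 0.0]
opening: 0.708
grasp_force: 0.0
time_s: 3.88
position: [0.465, -0.0913, 0.2155]
tcp_rot: [[0.968, 0.25, 0.005], [0.25, -0.968, -0.002], [0.004, 0.003, -1.0]]
force: [-0.1, 0.4, -2.4]
opening: 0.627
grasp_force: 30.0
```

```bash
python3 -m inch '[[4.5,42,0,66,4.5],[4.5,42,0,66,4.5],[4.5,42,0,66,4.5],[4.5,42,0,66,4.5],[4.5,42,0,66,4.5],[4.5,42,0,66,4.5],[4.5,42,0,66,4.5],[4.5,42,0,66,4.5],[4.5,42,0,66,4.5],[4.5,42,0,66,4.5]]'
python3 -m inch '[[0,0,0,0,4.5],[0,0,0,0,4.5],[0,0,0,0,4.5],[0,0,0,0,4.5]]'
python3 - <<'E'
from h import *
c=cap("wrist"); cv2.imwrite("pics/w2.png",c["image"])
blobs(c,"yellow",.004,(0,0,640,480),300)
E
```

```text
time_s: 4.72
position: [0.5061, 0.3246, 0.21]
tcp_rot: [[0.16, 0.987, -0.006], [0.987, -0.16, -0.003], [-0.004, -0.006, -1.0]]
force: [1.6, -0.0, -2.2]
opening: 0.634
grasp_force: 30.0
time_s: 5.05
position: [0.5072, 0.3216, 0.2117]
tcp_rot: [[0.167, 0.986, -0.004], [0.986, -0.167, -0.002], [-0.003, -0.004, -1.0]]
force: [-0.3, 0.4, -1.3]
opening: 0.633
grasp_force: 30.0
yellow 0.004 xy 478.4 161.5 size 136.6 42.5 ang -9.5 px [322. 368.]
yellow 0.004 xy 494.6 254.8 size 141.7 59.7 ang -9.5 px [322. 283.]
yellow 0.004 xy 522.3 428.4 size 69.2 68.1 ang -9.6 px [319.  87.]
```

View pics/w2.png

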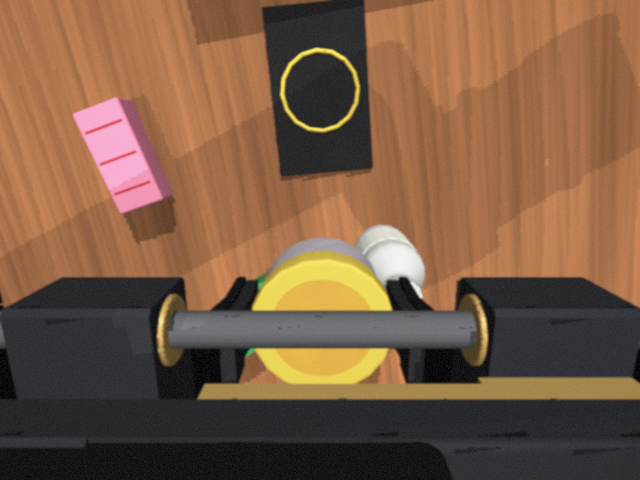

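The wrist view shows the tin held upright and centred, with the pad outline centred at (319,87), i.e. (522.3,428.4) mm. I'll target the average of the two cameras, (523,429.8).

```bash
python3 -m inch '[[1.6,10.8,0,0,4.5],[1.6,10.8,-1,0,4.5],[1.6,10.8,-4,0,4.5],[1.6,10.8,-8,0,4.5],[1.6,10.8,-12,0,4.5],[1.6,10.8,-15,0,4.5],[1.6,10.8,-17,0,4.5],[1.6,10.8,-17,0,4.5],[1.6,10.8,-17,0,4.5]]'
```

```text
time_s: 5.85
position: [0.5241, 0.4295, 0.0424]
tcp_rot: [[0.167, 0.986, -0.003], [0.986, -0.167, -0.002], [-0.002, -0.003, -1.0]]
force: [0.2, 0.7, -1.9]
opening: 0.634
grasp_force: 30.0
```

```bash
python3 -m inch '[[-0.1,0,-1.5,0,4.5],[-0.1,0,-2.1,0,4.5],[-0.1,0,-2.3,0,4.5],[-0.1,0,-2.35,0,4.5],[-0.1,0,-2.35,0,4.5]]'
python3 -m inch '[[0,0,0,0,6.2],[0,0,0,0,7.5],[0,0,0,0,8.7],[0,0,0,0,8.7],[0,0,0,0,8.7],[0,0,4,0,8.7],[0,0,8,0,8.7],[0,0,12,0,8.7],[0,0,16,0,8.7],[0,0,20,0,8.7]]'
```

```text
time_s: 6.27
position: [0.5242, 0.4315, 0.0213]
tcp_rot: [[0.166, 0.986, 0.002], [0.986, -0.166, 0.001], [0.001, 0.001, -1.0]]
force: [-0.4, 0.4, -1.9]
opening: 0.63
grasp_force: 30.0
time_s: 7.1
position: [0.5231, 0.4311, 0.2219]
tcp_rot: [[0.165, 0.986, -0.0], [0.986, -0.165, -0.0], [-0.0, -0.0, -1.0]]
force: [0.9, 0.9, 0.4]
opening: 0.997
grasp_force: 0.0
```

```bash
python3 -m inch '[[-10,-19.3,0,-54,8.7],[-10,-19.3,0,-54,8.7],[-10,-19.3,0,-54,8.7],[-10,-19.3,0,-54,8.7],[-10,-19.3,0,-54,8.7],[-10,-19.3,0,-54,8.7],[-10,-19.3,0,-54,8.7],[-10,-19.3,0,-54,8.7],[-10,-19.3,0,-54,8.7],[-10,-19.3,0,-54,8.7]]'
python3 - <<'E'
from h import *
c=cap("wrist"); blobs(c,"green",.04,(0,0,640,480),1000)
s=readout.read_state(); print(s["position"],np.degrees(np.arctan2(s["tcp_rot"][1,1],s["tcp_rot"][0,1])))
c=cap("top"); blobs(c,"yellow",.042,(130,195,190,235));blobs(c,"yellow",.004,(130,195,190,235)); blobs(c,"green",.04,(205,225,255,285))
E
```

```text
time_s: 7.93
position: [0.4235, 0.2383, 0.2203]
tcp_rot: [[0.894, 0.448, 0.0], [0.448, -0.894, 0.0], [0.0, 0.0, -1.0]]
force: [0.6, -0.3, -0.1]
opening: 0.996
grasp_force: 0.0
green 0.04 xy 422.6 238.4 size 108.0 48.5 ang 27.6 px [322. 217.]
[0.42348439 0.23839987 0.22017552] -63.401519951966186
yellow 0.042 xy 526.1 423.6 size 72.8 58.6 ang -75.0 px [159. 213.]
yellow 0.004 xy 530.0 436.0 size 75.0 60.4 ang -75.0 px [159. 213.]
green 0.04 xy 396.6 225.0 size 50.8 50.0 ang -63.6 px [236. 264.]
green 0.04 xy 450.6 262.3 size 37.9 36.5 ang 26.1 px [223. 244.]
```

```bash
python3 -m inch '[[-0.1,0,-4,0.5,8.7],[-0.1,0,-8,0.5,8.7],[-0.1,0,-12,0.5,8.7],[-0.1,0,-16,0.5,8.7],[-0.1,0,-19,0.5,8.7],[-0.1,0,-21,0.5,8.7],[-0.1,0,-21,0.5,8.7],[-0.1,0,-21,0.5,4],[-0.1,0,-21,0.5,4],[-0.1,0,-21,0.5,4]]'
python3 -m inch '[[0,0,0,0,4],[0,0,0,0,4],[0,0,0,0,4],[0,0,0,0,4],[0,0,0,0,4]]'
python3 -m inch '[[0,0,4,0,4],[0,0,8,0,4],[0,0,12,0,4],[0,0,16,0,4],[0,0,20,0,4],[0,0,20,0,4],[0,0,20,0,4]]'
```

```text
time_s: 8.87
position: [0.4236, 0.2388, 0.0115]
tcp_rot: [[0.891, 0.454, 0.003], [0.454, -0.891, 0.001], [0.003, 0.001, -1.0]]
force: [-0.0, 0.0, -0.0]
opening: 0.856
grasp_force: 0.0
time_s: 9.28
position: [0.4229, 0.2384, 0.0108]
tcp_rot: [[0.891, 0.454, 0.001], [0.454, -0.891, 0.0], [0.001, 0.0, -1.0]]
force: [-0.9, -0.3, 5.8]
opening: 0.571
grasp_force: 30.0
time_s: 9.87
position: [0.4236, 0.2387, 0.2123]
tcp_rot: [[0.891, 0.454, 0.006], [0.454, -0.891, 0.002], [0.006, 0.001, -1.0]]
force: [-0.5, 0.5, -2.3]
opening: 0.571
grasp_force: 30.0
```

```bash
python3 -m inch '[[13.6,-43.9,0,0,4],[13.6,-43.9,0,0,4],[13.6,-43.9,0,0,4],[13.6,-43.9,0,0,4],[13.6,-43.9,0,0,4],[13.6,-43.9,0,0,4],[13.6,-43.9,0,0,4],[13.6,-43.9,0,0,4],[13.6,-43.9,0,0,4],[13.6,-43.9,0,0,4]]'
python3 -m inch '[[0,-2.5,0,0,4],[0,-2.5,0,0,4],[0,-2.5,0,0,4],[0,-2.5,0,0,4],[0,-2.5,0,0,4]]'
python3 - <<'E'
from h import *
c=cap("wrist"); blobs(c,"green",.004,(0,0,640,480),1000); cv2.imwrite("pics/w3.png",c["image"])
s=readout.read_state(); print(s["position"],np.degrees(np.arctan2(s["tcp_rot"][1,1],s["tcp_rot"][0,1])))
c=cap("top"); blobs(c,"yellow",.042,(130,195,190,235),20);blobs(c,"yellow",.004,(130,195,190,235),20)
cv2.imwrite("pics/t3.png",np.hstack([cv2.resize(c["image"][180:250,110:210],None,fx=7.5,fy=7.5,interpolation=3)]))
E
```

```text
time_s: 10.7
position: [0.5442, -0.161, 0.2071]
tcp_rot: [[0.891, 0.453, -0.005], [0.453, -0.891, 0.003], [-0.003, -0.005, -1.0]]
force: [1.2, 0.2, -0.6]
opening: 0.572
grasp_force: 30.0
time_s: 11.12
position: [0.5445, -0.1828, 0.2086]
tcp_rot: [[0.891, 0.455, -0.003], [0.455, -0.891, 0.002], [-0.002, -0.004, -1.0]]
force: [-0.1, 0.9, -0.5]
opening: 0.572
grasp_force: 30.0
green 0.004 xy 383.4 -220.2 size 62.6 38.6 ang -62.9 px [286. 365.]
green 0.004 xy 419.0 -288.4 size 62.6 39.7 ang -62.7 px [359. 365.]
green 0.004 xy 513.9 -196.2 size 140.7 128.8 ang -62.9 px [321. 261.]
green 0.004 xy 669.5 -144.9 size 123.9 64.5 ang 74.5 px [350.  63.]
[ 0.54482901 -0.18279645  0.20912479] -62.91903246115628
yellow 0.042 xy 520.1 423.7 size 72.7 64.9 ang 89.4 px [157. 216.]
yellow 0.004 xy 523.8 436.1 size 74.8 66.8 ang 89.4 px [157. 216.]
```

View pics/w3.png

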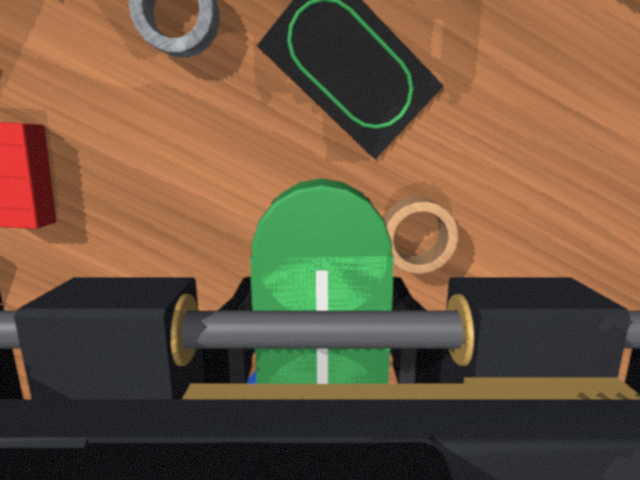

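View pics/t3.png

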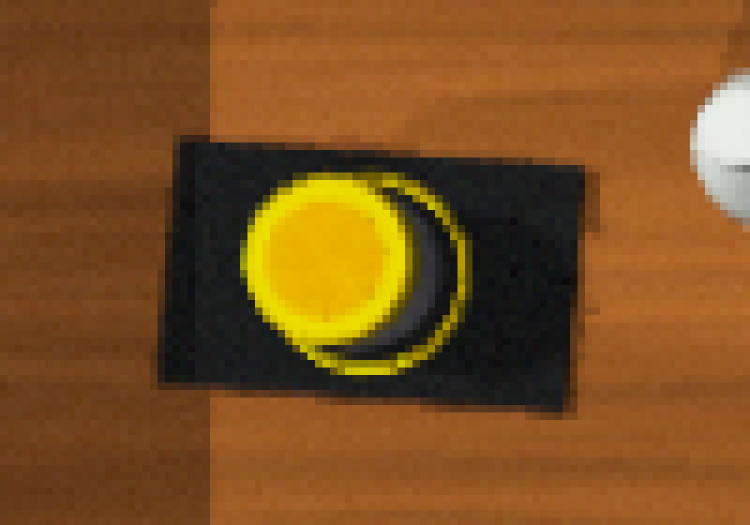

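The wrist view shows the brush straight in the grip and the green outline at (350,63). In the top crop the tin's lid centre is about (326,260) in the crop. I'll check its offset numerically while the brush moves on.

```bash
python3 -c "
from h import *
c=cap('top');print(at(c,(110+326/7.5-.5,180+260/7.5-.5),.042),at(c,(158.5,216),.004))"
python3 -m inch '[[12.5,3.85,0,47.7,4],[12.5,3.85,0,47.7,4],[12.5,3.85,0,47.7,4],[12.5,3.85,0,47.7,4],[12.5,3.85,0,47.7,4],[12.5,3.85,-4,47.7,4],[12.5,3.85,-8,47.7,4],[12.5,3.85,-12,47.7,4],[12.5,3.85,-16,47.7,4],[12.5,3.85,-16,47.7,4]]'
python3 -m inch '[[0,0,-0.5,0,4],[0,0,-0.5,0,4]]'
python3 -c "
from h import *
s=readout.read_state(); print(s['position'],np.degrees(np.arctan2(s['tcp_rot'][1,1],s['tcp_rot'][0,1])))"
```

```text
[0.52471083 0.43248866 0.042     ] [0.5237346 0.4309007 0.004    ]
time_s: 12.1
position: [0.6635, -0.1425, 0.0398]
tcp_rot: [[0.263, 0.965, -0.019], [0.965, -0.263, 0.007], [0.002, -0.02, -1.0]]
force: [-3.2, 0.1, -3.2]
opening: 0.57
grasp_force: 30.0
time_s: 12.27
position: [0.6719, -0.1461, 0.0463]
tcp_rot: [[0.263, 0.965, 0.002], [0.965, -0.263, -0.001], [-0.0, 0.002, -1.0]]
force: [-0.7, 0.3, -1.5]
opening: 0.568
grasp_force: 30.0
[ 0.67187271 -0.14609899  0.04630183] -15.274005707536972
```

```bash
python3 -m inch '[[0,0,0,0,4],[0,0,0,0,4],[0,0,0,0,4]]'
```

```text
time_s: 12.52
position: [0.6726, -0.1469, 0.0484]
tcp_rot: [[0.264, 0.964, 0.005], [0.964, -0.264, -0.002], [-0.001, 0.006, -1.0]]
force: [-0.3, 0.0, -1.9]
opening: 0.57
grasp_force: 30.0
```

```bash
python3 -m inch '[[-0.2,0.2,-1,0,4],[-0.2,0.2,-2,0,4],[-0.2,0.2,-2.3,0,4],[-0.2,0.2,-2.3,0,4],[-0.2,0.2,-2.3,0,4],[-0.2,0.2,-2.3,0,4]]'
```

```text
time_s: 13.02
position: [0.6688, -0.1443, 0.0218]
tcp_rot: [[0.264, 0.964, -0.0], [0.964, -0.264, 0.0], [0.0, -0.0, -1.0]]
force: [0.4, 0.0, -1.2]
opening: 0.571
grasp_force: 30.0
```

```bash
python3 -m inch '[[0.1,0,-0.4,-0,4],[0.1,0,-0.7,0,4],[0.1,0,-0.7,0,4],[0.1,0,-0.7,0,4]]'
python3 -m inch '[[0,0,0,0,5.5],[0,0,0,0,6.5],[0,0,0,0,8.7],[0,0,0,0,8.7],[0,0,0,0,8.7],[0,0,4,0,8.7],[0,0,8,0,8.7],[0,0,12,0,8.7],[0,0,16,0,8.7],[0,0,20,0,8.7]]'
```

```text
time_s: 13.35
position: [0.6698, -0.1442, 0.015]
tcp_rot: [[0.264, 0.964, -0.0], [0.964, -0.264, 0.0], [0.0, -0.0, -1.0]]
force: [-0.3, -0.4, -1.3]
opening: 0.567
grasp_force: 30.0
time_s: 14.18
position: [0.6693, -0.1441, 0.217]
tcp_rot: [[0.264, 0.964, -0.0], [0.964, -0.264, 0.0], [0.0, -0.0, -1.0]]
force: [0.7, -0.1, 0.0]
opening: 0.998
grasp_force: 0.0
```

```bash
python3 -m inch '[[-21.5,22,0,-50.3,8.7],[-21.5,22,0,-50.3,8.7],[-21.5,22,0,-50.3,8.7],[-21.5,22,0,-50.3,8.7],[-21.5,22,0,-50.3,8.7],[-21.5,22,0,-50.3,8.7],[-21.5,22,0,-50.3,8.7],[-21.5,22,0,-50.3,8.7],[-21.5,22,0,-50.3,8.7],[-21.5,22,0,-50.3,8.7]]'
python3 -m inch '[[0,0,0,0,8.7],[0,0,0,0,8.7]]'
python3 - <<'E'
from h import *
c=cap("wrist"); blobs(c,"red",.028,(0,0,640,480),1000)
s=readout.read_state(); print(s["position"],np.degrees(np.arctan2(s["tcp_rot"][1,1],s["tcp_rot"][0,1])))
c=cap("top"); blobs(c,"green",.044,(350,130,415,180),20)
cv2.imwrite("pics/t4.png",cv2.resize(c["image"][120:200,330:430],None,fx=7.5,fy=7.5,interpolation=3))
E
```

```text
time_s: 15.02
position: [0.4546, 0.0763, 0.2156]
tcp_rot: [[0.91, 0.415, 0.002], [0.415, -0.91, -0.0], [0.001, 0.001, -1.0]]
force: [1.5, -0.3, 0.7]
opening: 1.0
grasp_force: 0.0
time_s: 15.18
position: [0.4564, 0.0749, 0.2153]
tcp_rot: [[0.911, 0.412, 0.002], [0.412, -0.911, -0.0], [0.002, 0.001, -1.0]]
force: [1.3, -0.1, 0.6]
opening: 1.0
grasp_force: 0.0
red 0.028 xy 454.1 75.8 size 91.2 41.9 ang 24.7 px [321. 218.]
[0.45621674 0.07484367 0.21515305] -65.6924966676245
green 0.044 xy 664.0 -138.9 size 119.1 67.0 ang 75.1 px [382. 156.]
```

View pics/t4.png

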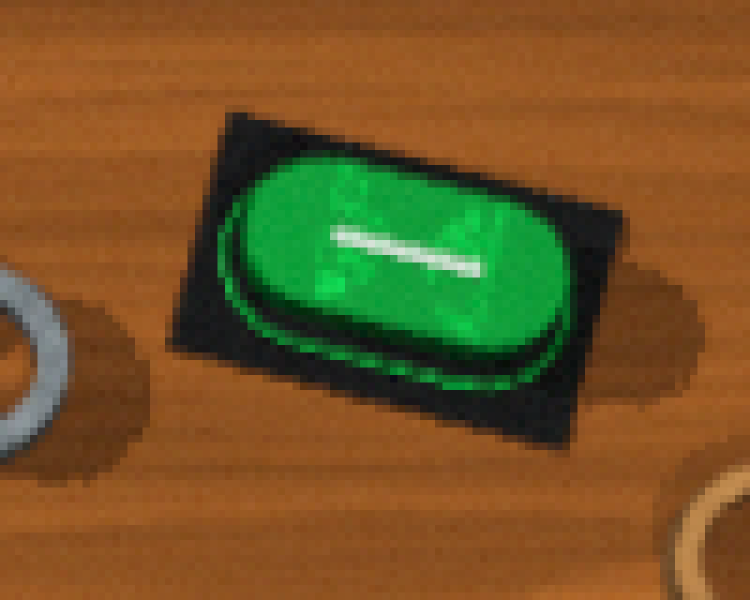

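The brush sits evenly inside its outline, with its stripe centred at (406,251) in the crop. Next is the wax bar.

```bash
python3 -c "
from h import *
c=cap('top');print(at(c,(383.6,153.0),.044))"
python3 -m inch '[[-0.1,0.05,-4,0.3,8.7],[-0.1,0.05,-8,0.3,8.7],[-0.1,0.05,-12,0.3,8.7],[-0.1,0.05,-16,0.3,8.7],[-0.1,0.05,-18,0.3,8.7],[-0.1,0.05,-19.5,0.3,8.7],[-0.1,0.05,-19.5,0.3,8.7],[-0.1,0.05,-19.5,0.3,8.7],[-0.1,0.05,-19.5,0.3,8.7]]'
```

```text
[ 0.67095772 -0.14232725  0.044     ]
time_s: 16.08
position: [0.4546, 0.076, 0.0205]
tcp_rot: [[0.909, 0.417, 0.001], [0.417, -0.909, -0.0], [0.001, 0.001, -1.0]]
force: [0.8, 0.2, 0.1]
opening: 0.997
grasp_force: 0.0
```

```bash
python3 -m inch '[[0,0,-1,0,8.7],[0,0,-1.5,0,8.7],[0,0,-1.5,0,8.7],[0,0,-1.5,0,3.2],[0,0,-1.5,0,3.2],[0,0,-1.5,0,3.2],[0,0,-1.5,0,3.2],[0,0,-1.5,0,3.2],[0,0,-1.5,0,3.2],[0,0,-1.5,0,3.2]]'
python3 -m inch '[[0,0,0,0,3.2],[0,0,0,0,3.2],[0,0,0,0,3.2]]'
python3 -m inch '[[0,0,4,0,3.2],[0,0,8,0,3.2],[0,0,12,0,3.2],[0,0,16,0,3.2],[0,0,20,0,3.2],[0,0,20,0,3.2]]'
```

```text
time_s: 16.92
position: [0.4538, 0.0763, 0.0051]
tcp_rot: [[0.909, 0.418, 0.0], [0.418, -0.909, -0.0], [0.0, 0.0, -1.0]]
force: [1.0, -0.2, 0.4]
opening: 0.551
grasp_force: 0.0
time_s: 17.17
position: [0.4538, 0.0763, 0.0051]
tcp_rot: [[0.909, 0.418, 0.0], [0.418, -0.909, -0.0], [0.0, 0.0, -1.0]]
force: [-0.3, -0.5, 0.9]
opening: 0.484
grasp_force: 30.0
time_s: 17.67
position: [0.4583, 0.0762, 0.2117]
tcp_rot: [[0.908, 0.418, 0.015], [0.418, -0.908, -0.001], [0.013, 0.007, -1.0]]
force: [1.2, 0.1, -1.3]
opening: 0.48
grasp_force: 30.0
```

```bash
python3 -m inch '[[9.4,3.2,-0.3,0,3.2],[9.4,3.2,-0.3,0,3.2],[9.4,3.2,-0.3,0,3.2],[9.4,3.2,-0.3,0,3.2],[9.4,3.2,-0.3,0,3.2],[9.4,3.2,-0.3,0,3.2],[9.4,3.2,-0.3,0,3.2]]'
python3 - <<'E'
from h import *
c=cap("wrist"); blobs(c,"red",.004,(0,0,640,250),1000); cv2.imwrite("pics/w5.png",c["image"])
s=readout.read_state(); print(s["position"],np.degrees(np.arctan2(s["tcp_rot"][1,1],s["tcp_rot"][0,1])))
E
```

```text
time_s: 18.25
position: [0.5456, 0.1081, 0.2013]
tcp_rot: [[0.909, 0.417, -0.003], [0.417, -0.909, -0.0], [-0.003, -0.001, -1.0]]
force: [-0.6, 0.1, -1.1]
opening: 0.481
grasp_force: 30.0
red 0.004 xy 535.8 105.2 size 105.9 45.4 ang -65.3 px [322. 226.]
red 0.004 xy 657.5 157.9 size 104.4 56.2 ang 80.7 px [324.  64.]
[0.54594131 0.10802441 0.20161106] -65.3354115223697
```

View pics/w5.png

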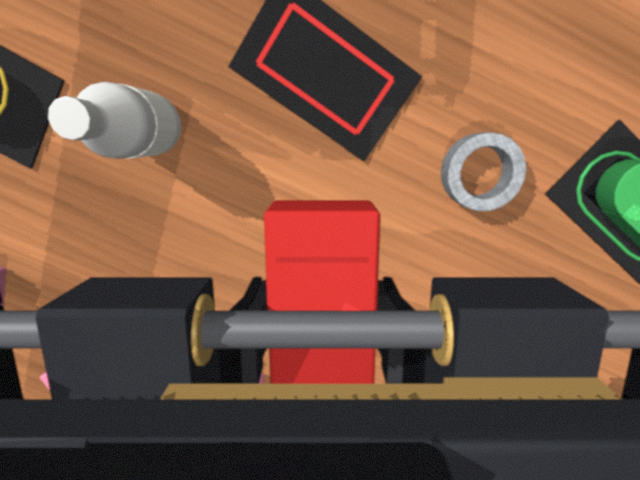

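The bar is straight in the grip and the red outline is at (324,64), i.e. (657.5,157.9) mm at 80.7°. I'll move over it.

```bash
python3 -m inch '[[11.2,5,0,56.1,3.2],[11.2,5,0,56.1,3.2],[11.2,5,0,56.1,3.2],[11.2,5,0,56.1,3.2],[11.2,5,0,56.1,3.2],[11.2,5,-3,56.1,3.2],[11.2,5,-6,56.1,3.2],[11.2,5,-9,56.1,3.2],[11.2,5,-12,56.1,3.2],[11.2,5,-15,56.1,3.2]]'
python3 -m inch '[[0,0,0,0,3.2],[0,0,0,0,3.2],[0,0,0,0,3.2],[0,0,0,0,3.2],[0,0,0,0,3.2],[0,0,0,0,3.2]]'
```

```text
time_s: 19.13
position: [0.6588, 0.1579, 0.051]
tcp_rot: [[0.16, 0.987, -0.0], [0.987, -0.16, -0.0], [-0.0, -0.0, -1.0]]
force: [0.6, -0.1, -1.5]
opening: 0.481
grasp_force: 30.0
time_s: 19.63
position: [0.6609, 0.1584, 0.0542]
tcp_rot: [[0.16, 0.987, 0.004], [0.987, -0.16, 0.0], [0.001, 0.003, -1.0]]
force: [-0.3, 0.1, -1.3]
opening: 0.477
grasp_force: 30.0
```

```bash
python3 -m inch '[[-0.15,0,-2,0,3.2],[-0.15,0,-3.5,0,3.2],[-0.15,0,-4,0,3.2],[-0.15,0,-4,0,3.2],[-0.15,0,-4,0,3.2],[-0.15,0,-4,0,3.2]]'
```

```text
time_s: 20.13
position: [0.6588, 0.1583, 0.0125]
tcp_rot: [[0.16, 0.987, 0.001], [0.987, -0.16, 0.0], [0.0, 0.001, -1.0]]
force: [0.0, 0.1, -0.6]
opening: 0.475
grasp_force: 30.0
```

```bash
python3 -m inch '[[-0.05,0,-0.2,0,3.2],[-0.05,0,-0.35,0,3.2],[-0.05,0,-0.35,0,3.2],[-0.05,0,-0.35,0,4.8],[-0.05,0,-0.35,0,6],[-0.05,0,-0.35,0,8.7],[-0.05,0,-0.35,0,8.7],[-0.05,0,-0.35,0,8.7],[-0.05,0,4,0,8.7],[-0.05,0,8,0,8.7]]'
python3 -m inch '[[0,0,4,0,8.7],[0,0,8,0,8.7],[-2,-3,12,-7,8.7],[-26.1,-38.6,12.5,-92.8,8.7],[-26.1,-38.6,12.5,-92.8,8.7],[-26.1,-38.6,12.5,-92.8,8.7],[-26.1,-38.6,12.5,-92.8,8.7],[-26.1,-38.6,12.5,-92.8,8.7],[-26.1,-38.6,12.5,-92.8,8.7],[-26.1,-38.6,12.5,-92.8,8.7]]'
```

```text
time_s: 20.97
position: [0.6543, 0.1579, 0.0879]
tcp_rot: [[0.16, 0.987, -0.011], [0.987, -0.16, -0.001], [-0.003, -0.01, -1.0]]
force: [0.8, -1.0, 1.5]
opening: 0.919
grasp_force: 0.0
time_s: 21.8
position: [0.4774, -0.1075, 0.2125]
tcp_rot: [[0.918, 0.396, 0.0], [0.396, -0.918, -0.0], [0.0, 0.0, -1.0]]
force: [1.1, -0.8, 0.9]
opening: 0.999
grasp_force: 0.0
```

```bash
python3 -m inch '[[-8.1,-12,0,-35.3,8.7],[-8.1,-12,0,-35.3,8.7],[-8.1,-12,0,-35.3,8.7],[-8.1,-12,0,-35.3,8.7],[-8.1,-12,0,-35.3,8.7],[-8.1,-12,0,-35.3,8.7],[-8.1,-12,0,-35.3,8.7],[-8.1,-12,0,-35.3,8.7],[-8.1,-12,0,-35.3,8.7]]'
python3 - <<'E'
from h import *
c=cap("wrist"); blobs(c,"blue",.039,(0,0,640,480),1000); im=c["image"].copy()
s=readout.read_state(); print(s["position"],np.degrees(np.arctan2(s["tcp_rot"][1,1],s["tcp_rot"][0,1])))
P=np.radians(-12);R=np.array([[np.cos(P),-np.sin(P)],[np.sin(P),np.cos(P)]])
for a,b in((-60,-30),(60,-30),(60,30),(-60,30)):
    q=proj(c,[*(np.array([.3963,-.2276])+R@[a/1000,b/1000]),.039]); cv2.circle(im,tuple(int(v) for v in q.round()),2,(0,255,255),-1)
cv2.imwrite("pics/w6.png",im)
c=cap("top"); blobs(c,"red",.032,(235,140,295,185),20)
E
```

```text
time_s: 22.55
position: [0.3982, -0.2256, 0.2122]
tcp_rot: [[0.98, -0.199, -0.0], [-0.199, -0.98, 0.0], [-0.0, -0.0, -1.0]]
force: [0.2, -0.4, -0.4]
opening: 1.001
grasp_force: 0.0
blue 0.039 xy 395.8 -230.3 size 119.9 59.2 ang -11.9 px [329. 217.]
blue 0.039 xy 498.4 -425.0 size 130.3 59.6 ang -82.6 px [550.  47.]
[ 0.39820327 -0.22558689  0.21217971] -101.47829442167593
red 0.032 xy 652.9 156.2 size 102.6 56.9 ang 81.3 px [264. 163.]
```

View pics/w6.png

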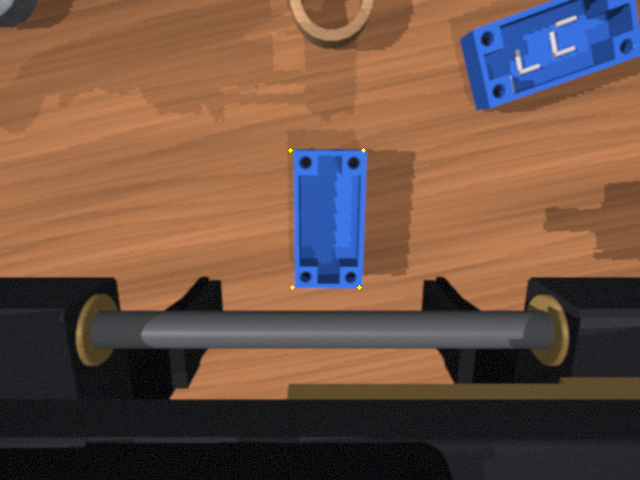

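The loose tray is at (395.8,-230.3), -11.9°, and measures 119.9×59.2 mm, which matches. I'll pick it.

```bash
python3 -m inch '[[-0.24,-0.44,-4,-0.4,8.7],[-0.24,-0.44,-8,-0.4,8.7],[-0.24,-0.44,-12,-0.4,8.7],[-0.24,-0.44,-15,-0.4,8.7],[-0.24,-0.44,-17,-0.4,8.7],[-0.24,-0.44,-17,-0.4,8.7],[-0.24,-0.44,-17,-0.4,8.7],[-0.24,-0.44,-17,-0.4,8.7]]'
```

```text
time_s: 23.32
position: [0.3963, -0.231, 0.043]
tcp_rot: [[0.978, -0.208, 0.001], [-0.208, -0.978, -0.001], [0.001, 0.001, -1.0]]
force: [0.5, -0.2, 1.0]
opening: 1.001
grasp_force: 0.0
```

```bash
python3 -m inch '[[-0.05,0.05,-2,0,8.7],[-0.05,0.05,-2.8,0,8.7],[-0.05,0.05,-2.8,0,8.7],[-0.05,0.05,-2.8,0,8.7],[-0.05,0.05,-2.8,0,5],[-0.05,0.05,-2.8,0,5],[-0.05,0.05,-2.8,0,5],[-0.05,0.05,-2.8,0,5],[-0.05,0.05,-2.8,0,5],[-0.05,0.05,-2.8,0,5]]'
python3 -m inch '[[0,0,0,0,5],[0,0,0,0,5],[0,0,0,0,5]]'
python3 -m inch '[[0,0,3,0,5],[0,0,6,0,5],[0,0,9,0,5],[0,0,12,0,5],[0,0,15,0,5],[0,0,17,0,5],[0,0,17,0,5],[0,0,17,0,5]]'
```

```text
time_s: 24.15
position: [0.3951, -0.2304, 0.0144]
tcp_rot: [[0.978, -0.209, 0.0], [-0.209, -0.978, -0.0], [0.0, 0.0, -1.0]]
force: [0.1, -0.0, 1.7]
opening: 0.689
grasp_force: 30.0
time_s: 24.4
position: [0.3951, -0.2304, 0.0144]
tcp_rot: [[0.978, -0.209, 0.0], [-0.209, -0.978, -0.0], [0.0, 0.0, -1.0]]
force: [0.1, 0.4, 3.8]
opening: 0.686
grasp_force: 30.0
time_s: 25.07
position: [0.3951, -0.2304, 0.1848]
tcp_rot: [[0.978, -0.209, 0.001], [-0.209, -0.978, -0.001], [0.002, 0.001, -1.0]]
force: [-0.2, 0.9, -1.9]
opening: 0.687
grasp_force: 30.0
```

```bash
python3 -m inch '[[8.7,-6.6,0,-70.6,5],[8.7,-6.6,0,-70.6,5],[8.7,-6.6,0,-70.6,5],[8.7,-6.6,0,-70.6,5],[8.7,-6.6,0,-70.6,5],[8.7,-6.6,0,-70.6,5],[8.7,-6.6,0,-70.6,5],[8.7,-6.6,0,-70.6,5],[8.7,-6.6,0,-70.6,5],[8.7,-6.6,0,-70.6,5]]'
python3 -m inch '[[0,0,0,0,5],[0,0,0,0,5],[0,0,0,0,5],[0,0,0,0,5],[0,0,0,0,5],[0,0,0,0,5]]'
python3 - <<'E'
from h import *
c=cap("wrist"); im=c["image"]; np.save("w7.npy",im); import pickle
s=readout.read_state(); pickle.dump((c,s),open("w7.pkl","wb"))
print(s["position"],np.degrees(np.arctan2(s["tcp_rot"][1,1],s["tcp_rot"][0,1])))
blobs(c,"blue",.039,(0,0,640,200),1000)
g=cv2.resize(im[0:400,200:440],None,fx=1.5,fy=1.5); cv2.imwrite("pics/w7.png",g)
E
```

```text
time_s: 25.9
position: [0.4806, -0.2951, 0.1813]
tcp_rot: [[0.122, -0.993, -0.004], [-0.993, -0.122, 0.004], [-0.004, 0.004, -1.0]]
force: [0.5, -0.9, -0.9]
opening: 0.69
grasp_force: 30.0
time_s: 26.4
position: [0.4819, -0.2962, 0.1841]
tcp_rot: [[0.129, -0.992, -0.0], [-0.992, -0.129, 0.0], [-0.0, 0.0, -1.0]]
force: [0.1, -0.8, -0.8]
opening: 0.683
grasp_force: 30.0
[ 0.48193773 -0.29623328  0.18417168] -172.6191373626347
blue 0.039 xy 487.0 -331.9 size 132.7 29.7 ang 7.4 px [322. 182.]
blue 0.039 xy 496.5 -412.0 size 84.8 59.3 ang -82.6 px [323.  62.]
```

View pics/w7.png

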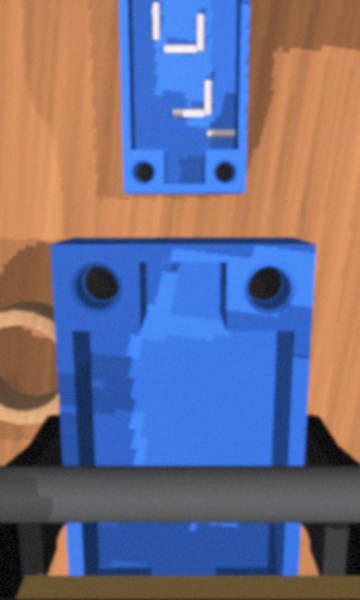

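```bash
python3 -m inch '[[-0.5,4,0,0,5],[-0.7,5.5,0,0,5],[-0.7,5.5,0,0,5],[-0.7,5.5,0,0,5],[-0.7,5.5,0,0,5],[-0.7,5.5,0,0,5],[-0.7,5.5,0,0,5],[-0.7,5.5,0,0,5]]'
python3 - <<'E'
from h import *
import pickle
c=cap("wrist"); s=readout.read_state(); pickle.dump((c,s),open("w8.pkl","wb"))
im=c["image"]; print(s["position"],np.degrees(np.arctan2(s["tcp_rot"][1,1],s["tcp_rot"][0,1])))
a=cv2.resize(im[0:150,260:390],None,fx=4,fy=4,interpolation=3)
b=cv2.resize(im[150:225,225:420],None,fx=3,fy=3,interpolation=3)
b=cv2.resize(b,(280,int(280*b.shape[0]/b.shape[1])))
g=cv2.resize(im[165:215,235:285],(280,280),interpolation=3); h=cv2.resize(im[165:215,355:405],(280,280),interpolation=3)
cv2.imwrite("pics/w8.png",np.hstack([a,np.vstack([g,h,np.zeros((40,280,3),np.uint8)])]))
E
```

```text
time_s: 27.12
position: [0.4752, -0.2421, 0.1842]
tcp_rot: [[0.127, -0.992, 0.0], [-0.992, -0.127, -0.0], [0.001, -0.0, -1.0]]
force: [-0.6, -0.2, -1.1]
opening: 0.691
grasp_force: 30.0
[ 0.47507537 -0.24194531  0.18411732] -172.6889740726046
```

View pics/w8.png

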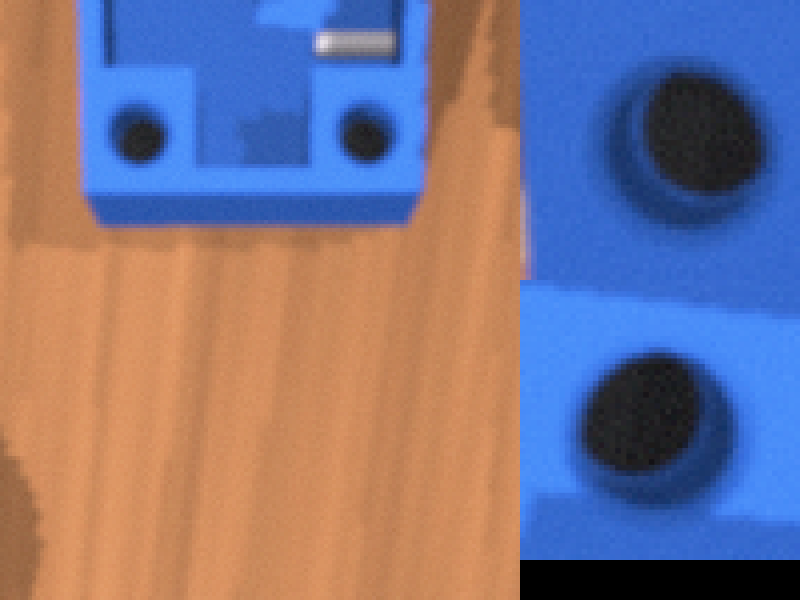

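The crop shows the fixed tray's near sockets at (294.1,32.1) and (351.1,32.4), and the held tray's mouths at (264.6,190.5) and (379,191.2). I'll solve for both tray poses.

```bash
python3 - <<'E'
from h import *
import pickle
c,s=pickle.load(open("w8.pkl","rb")); c7,s7=pickle.load(open("w7.pkl","rb"))
ax=np.array([np.cos(np.radians(-82.6)),np.sin(np.radians(-82.6))])
def pair(c,a,b,z,sg):
    A,B=at(c,a,z)[:2]*1000,at(c,b,z)[:2]*1000; d=B-A
    print("sep",np.linalg.norm(d).round(1),"axis ang",(np.degrees(np.arctan2(d[1],d[0]))+90).round(1),"centre",((A+B)/2+sg*50*ax).round(1)); return (A+B)/2+sg*50*ax
f=pair(c,(294.1,32.1),(351.1,32.4),.039,1)
def u7(x,y): return (200+(x+.5)/1.5-.5,(y+.5)/1.5-.5)
f7=pair(c7,u7(144,172),u7(225,172),.039,1)
for cc,ss,a,b in((c,s,(264.6,190.5),(379,191.2)),(c7,s7,u7(101,284),u7(267.5,284))):
    h=pair(cc,a,b,ss["position"][2]+.0246,-1); d=h-ss["position"][:2]*1000
    print("held minus TCP: along tool x",d@ss["tcp_rot"][:2,0],"tool y",d@ss["tcp_rot"][:2,1])
top=cap("top");cv2.imwrite("pics/top9.png",cv2.resize(top["image"][195:245,465:535],None,fx=8,fy=8,interpolation=3))
E
```

```text
sep 40.0 axis ang -83.0 centre [ 499.1 -429.7]
sep 39.8 axis ang -82.6 centre [ 498.6 -429. ]
sep 39.8 axis ang -83.1 centre [ 475.3 -241.8]
held minus TCP: along tool x -0.09005975186151384 tool y -0.28285683037298154
sep 38.5 axis ang -82.6 centre [ 481.9 -296.5]
held minus TCP: along tool x 0.3118674795085566 tool y 0.039633785166006005
```

View pics/top9.png

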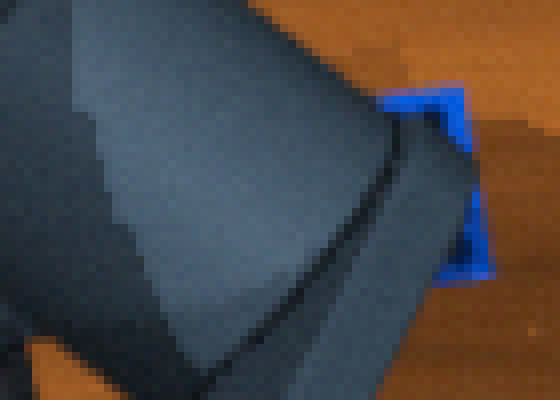

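The pose estimates agree: the held tray is centred on the TCP and the fixed tray is at (498.8,-429.3), -82.7°. I'll hover above the sockets.

```bash
python3 -m inch '[[0.5,-4,0,0,5],[1,-8,0,0,5],[1.5,-12,0,0,5],[2,-16,0,0,5],[2.4,-18.7,0,0,5],[2.4,-18.7,-3,0,5],[2.4,-18.7,-6,0,5],[2.4,-18.7,-9,0,5],[2.4,-18.7,-11.5,0,5],[2.4,-18.7,-11.5,0,5]]'
python3 -m inch '[[0,0,0,0,5],[0,0,0,0,5],[0,0,0,0,5],[0,0,0,0,5],[0,0,0,0,5],[0,0,0,0,5]]'
python3 - <<'E'
from h import *
P=[];
for i in range(3):
    c=cap("side"); s=readout.read_state(); P.append(s["position"]*1000)
print(np.round(P,1),np.degrees(np.arctan2(s["tcp_rot"][1,1],s["tcp_rot"][0,1])))
E
```

```text
time_s: 28.05
position: [0.4957, -0.4251, 0.0631]
tcp_rot: [[0.127, -0.992, -0.008], [-0.992, -0.127, 0.009], [-0.01, 0.007, -1.0]]
force: [-0.4, 1.7, -1.1]
opening: 0.686
grasp_force: 30.0
time_s: 28.55
position: [0.4995, -0.4287, 0.0705]
tcp_rot: [[0.128, -0.992, 0.001], [-0.992, -0.128, -0.002], [0.002, -0.001, -1.0]]
force: [0.7, -0.6, -0.4]
opening: 0.685
grasp_force: 30.0
[[ 499.3 -428.5   70.2]
 [ 499.1 -428.4   69.9]
 [ 499.1 -428.3   69.7]] -172.64515673786684
```

```bash
python3 -m inch '[[-0.03,-0.08,-0.7,0,5],[-0.03,-0.08,-1.3,0,5],[-0.03,-0.08,-1.3,0,5],[-0.03,-0.08,-1.5,0,5],[-0.03,-0.08,-1.7,0,5],[-0.03,-0.08,-1.8,0,5],[-0.03,-0.08,-1.8,0,5]]'
```

```text
time_s: 29.28
position: [0.4986, -0.4289, 0.0508]
tcp_rot: [[0.128, -0.992, -0.0], [-0.992, -0.128, 0.0], [-0.0, 0.0, -1.0]]
force: [-0.5, 1.5, -1.2]
opening: 0.689
grasp_force: 30.0
```

The pins are below rim level with no contact force, so they are entering. I'll continue down.

```bash
python3 -m inch '[[0,0,-0.2,0,5],[0,0,-0.4,0,5],[0,0,-0.55,0,5],[0,0,-0.6,0,5],[0,0,-0.65,0,5],[0,0,-0.65,0,5],[0,0,-0.65,0,5]]'
```

```text
time_s: 29.87
position: [0.4987, -0.4291, 0.0447]
tcp_rot: [[0.128, -0.992, 0.0], [-0.992, -0.128, -0.0], [0.0, -0.0, -1.0]]
force: [-0.6, -1.3, -1.4]
opening: 0.685
grasp_force: 30.0
```

```bash
python3 -m inch '[[0,0,-0.1,0,5],[0,0,-0.15,0,5],[0,0,-0.15,0,5],[0,0,-0.15,0,5]]'
python3 -m inch '[[0,0,0,0,6.4],[0,0,0,0,7.5],[0,0,0,0,8.7],[0,0,0,0,8.7],[0,0,0,0,8.7],[0,0,3,0,8.7],[0,0,7,0,8.7],[0,0,11,0,8.7],[0,0,15,0,8.7],[0,0,18,0,8.7]]'
python3 -m inch '[[-1.3,10,0,0,8.7],[-1.3,10,0,0,8.7],[-1.3,10,0,0,8.7],[-1.3,10,0,0,8.7],[-1.3,10,0,0,8.7],[-1.3,10,0,0,8.7]]'
python3 - <<'E'
from h import *
w=cap("wrist"); t=cap("top"); s=cap("side")
blobs(w,"blue",.069+.009,(0,0,640,260),1000);blobs(w,"blue",.069,(0,0,640,260),1000)
a=cv2.resize(w["image"][0:300,170:470],(400,400)); b=cv2.resize(s["image"][130:190,280:350],(400,343),interpolation=3)
c=cv2.resize(t["image"][130:200,225:305],(400,350),interpolation=3); d=np.vstack([b,c])[:600]; 
d=cv2.resize(np.vstack([b,c]),(346,600)); cv2.imwrite("pics/f.png",np.hstack([np.vstack([a,np.zeros((200,400,3),np.uint8)]),d]))
E
```

```text
time_s: 30.2
position: [0.4988, -0.4292, 0.0445]
tcp_rot: [[0.128, -0.992, 0.0], [-0.992, -0.128, -0.001], [0.001, -0.0, -1.0]]
force: [-0.7, 1.5, 6.2]
opening: 0.686
grasp_force: 30.0
time_s: 31.03
position: [0.4993, -0.4298, 0.2267]
tcp_rot: [[0.128, -0.992, 0.002], [-0.992, -0.128, -0.003], [0.003, -0.002, -1.0]]
force: [0.8, 0.1, 0.0]
opening: 1.001
grasp_force: 0.0
time_s: 31.53
position: [0.4862, -0.3301, 0.2234]
tcp_rot: [[0.128, -0.992, 0.001], [-0.992, -0.128, -0.002], [0.002, -0.001, -1.0]]
force: [0.1, 0.3, -0.7]
opening: 0.996
grasp_force: 0.0
blue 0.078 xy 498.8 -427.9 size 115.8 57.6 ang -82.6 px [323.  88.]
blue 0.069 xy 498.9 -428.8 size 119.2 59.3 ang -82.6 px [323.  88.]
```

View pics/f.png

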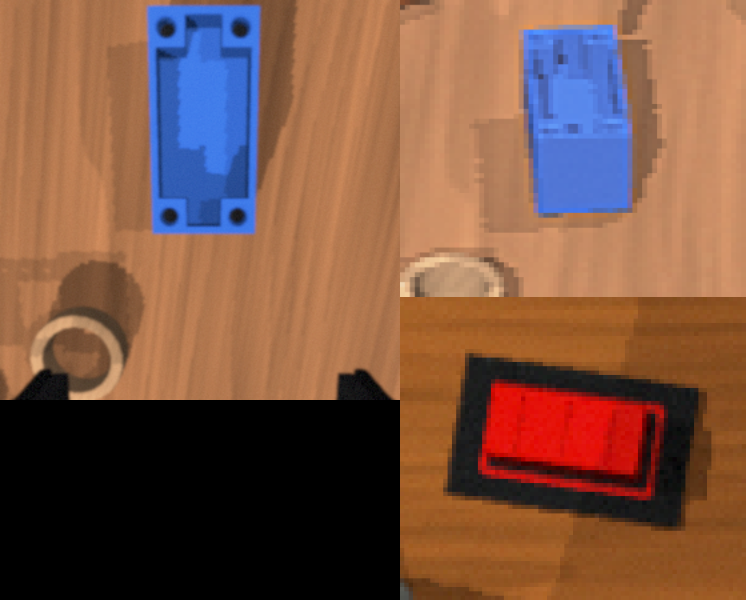

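The tray is seated flush: the rim, projected at 69 mm height, fits 119×59 mm, and there is no gap at the side. The bar lies inside its outline, centred at pixel (262.2,160). I'll check that number and move on if it holds.

```bash
python3 - <<'E'
from h import *
c=cap("top"); print(at(c,(262.2,160),.032),"pad 658.8 158.9")
b=c["image"]; h=cv2.cvtColor(b,cv2.COLOR_BGR2HSV)
m=mask(b,"red"); k=np.zeros_like(m); k[140:185,235:295]=m[140:185,235:295]; k=cv2.morphologyEx(k,cv2.MORPH_OPEN,np.ones((5,5)))
cn=max(cv2.findContours(k,0,1)[0],key=cv2.contourArea); w=np.float32([at(c,p[0],.032)[:2]*1000 for p in cn]); print(cv2.minAreaRect(w))
E
```

```text
[0.65947458 0.16129892 0.032     ] pad 658.8 158.9
((659.7501831054688, 159.8705596923828), (92.69075012207031, 44.819244384765625), 81.14669036865234)
```

```bash
python3 -c "
from rig import bot; print(bot.hand_in())"
```

```text
the job is handed in; nothing more can be done
None
```

I handed the job in after about 32 s of robot time: the bar, brush and tin stand on their pads within about 2 mm of centre, with bar and brush lined up, the loose tray is fully down in the fixed tray's sockets, and I didn't touch the bottle or tape roll.

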